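# Shut the vial shaker's pressure plate and pin it

## Robot

A 6-joint arm with a two-finger parallel gripper is mounted at the origin on the work surface. World frame = base frame: x ahead of the robot, y to its left, z up, the work surface at z = 0. Lengths are in m, angles in rad, forces in N, time in s.
With the tool pointing down it reaches from about 0.375 to 0.9 m from the base axis. Payload 3.1 kg.
Tool frame: the origin (TCP) lies between the finger pads; the fingertips stand 17 mm ahead of it and the grasp point (between the pads) lies 2 mm behind it (manip.tcp_to_tips is the distance from the TCP to the fingertips, in m); z points along the fingers, y is the direction in which the jaws open and shut (so a half turn about z gives the same grasp; the last joint's range is limited). The gripper opens to 87 mm and grips with 3 to 60 N. Pads are 19 mm wide; open, the fingers measure 117 mm over their backs; the gripper's body (75 mm by 190 mm) begins 51 mm behind the grasp point.
Start: joints at [0.934, 0.527, 1.433, -0, 1.181, -0.178], TCP at [0.276, 0.561, 0.24] pointing down, gripper open.
Joint ranges: [-3.08, 3.08], [-0.75, 2.2], [0.22, 2.44], [-1.43, 4.57], [0, 2.65], [-2.85, 2.85]. Speed limits (rad/s): [2.79, 2.79, 3.14, 3.14, 3.14, 3.14].

## Interface

Orientations are given as a rotation vector (axis times angle).
In Python, from station import manip gives the robot as it stands. The module is installed in compiled form; this text tells all that it offers. Calls block until the motion is done:
- manip.reach(position, orientation): joint-space move of the TCP to a pose.
- manip.move_straight(position, vel=0.15, rotation=None): straight line of the TCP; rotation=None keeps the orientation; vel is the mean speed in m/s.
- manip.move_joints(angles): joint-space move.
- manip.open() and manip.clamp(force=None): open the fingers fully, or close them until they stop; force is the grip in N (None keeps the last).
- manip.sleep(seconds).
- manip.ik(position, orientation): joint angles nearest the present ones, or None.
- manip.get_state(): the state.
- manip.capture(name): name is "scene" or "top" or "wrist"; returns the picture (400x640x3 uint8, red, green, blue); there is no depth.
- manip.get_calibration(name): a dict with "fov_y" (degrees; the focal length in pixels is half the picture's height over the tangent of half this angle, whatever the lens; pixels are square), "cx", "cy" (the principal point, pixels), "dist_coeffs" ([k1, k2, p1, p2, k3] as OpenCV has them; the pictures are not rectified), "R" (3x3) and "t" (3): a world point X has camera coordinates R X + t. Camera axes: x right, y down, z forward; pixel columns grow to the right and rows downward; lengths in m; the calibration is good to about 2 mm. A picture is of the moment at which its call begins: read the wrist's pose just before it. get_calibration takes no time and is no camera call; for the wrist camera it gives the pose at the moment of the call.
A pose or a line that the arm cannot do raises manip.PlanningError and nothing moves.
- manip.job_done(): hands the job in, once; it reports no verdict.
The state is a dict: "t": time; "qpos": joint angles; "qd": joint speeds; "effort": joint torques, N m; "position": TCP position; "ee_rot": TCP orientation; "wrist_force": force on the tool from outside, world axes, zero at the start; "moment": the same for the moment, N m; "gripper_width": finger opening in m.
Only numpy, scipy, OpenCV 4.12 (cv2) and the standard library are available. Lean on these libraries where they do the work, as an engineer would, in place of code of your own. Each camera call takes 0.05 s, during which the arm holds its last target.

## Task

Swing the shaker's hinged blue pressure plate over so that it lies down on the vials, take the red-handled locking pin out of its white stand, and push the pin down through the hole in the plate's orange ear and the hole in the yellow ear below it until its collar has pressed the plate fully shut. The plate is sprung and lifts again when let go, so finish while still holding the pin pressed down with the plate shut. Leave the tip box and the two amber vials on the bench where they are.

Things in the scene. Friction and masses are not known exactly. Their poses are not given: they have to be found in the camera images.
- shaker: White and blue vial shaker, fixed to the bench; housing 200 (its x) x 210 (its y) x 55 mm, on it an aluminium lower half 170 x 150 mm with its top at 96 mm, set with vial caps up to 103 mm. Origin: centre of the underside; z up; the hinge is on its +y side, the yellow ear (56 x 50 mm, 24 mm thick, top at 104 mm, bottom at 80 mm, over the housing's edge) on its -y side.
- ear_hole (a point): Mouth of the upright through hole in the shaker's yellow ear, at the ear's top face, 104 mm above the bench; hole 13.5 mm wide with a small chamfer. The point has the shaker's axes.
- plate (a joint): Angle of the blue pressure plate: 0 fully shut (level), 1.57 upright, up to 1.9 leaning back over the hinge. Starts at 1.15 to 1.75. The stiff hinge holds it above about 1; below that it sinks by itself onto a springy pad and stays ajar at 0.05 to 0.1. Pressing it to 0.02 takes about 6 N at the ear; solid stop near 0.01; let go, it lifts again.
- plate_hinge (a point): Point on the plate's hinge axis, mid-length, 105 mm above the bench. Axes of the plate: x along the hinge axis (the shaker's x), -y from the hinge to the ear, z out of its back face (up when shut, facing away from the vials, to the shaker's +y, when upright).
- plate_back (a point): Point on the back (outer, uppermost when shut) face of the blue plate, 140 mm from the hinge, mid-width: push here to shut it. The plate is 170 mm along the hinge, reaches 150 mm from the hinge, is about 9 mm thick, mass 0.4 kg.
- plate_hole (a point): Mouth of the hole in the plate's orange ear, at its back (upper) face, 175 mm from the hinge; the ear is 56 x 50 mm, 10 mm thick, its end 200 mm from the hinge; hole 13.5 mm wide through it with a small chamfer. With the plate shut it is 116 mm above the bench, straight above ear_hole. Same axes as plate_hinge.
- stand: White block 60 x 60 x 48 mm, fixed to the bench, with a 14 mm upright hole in which the pin stands. Origin: centre of the underside.
- pin: Locking pin, about 0.1 kg, upright in the stand, collar on its top. Origin: the tip; z along the pin to the handle. Steel shank 10 mm diameter, 45 mm long, its lowest 9 mm tapered to 4 mm; steel collar 28 mm diameter (45 to 51 mm from the tip); red round handle 18 mm diameter (51 to 97 mm from the tip). At the start the tip is 3 mm above the bench.
- tip_box: Bystander: white box of yellow pipette tips, 85 x 120 x 59 mm, loose. Origin: centre of the underside.
- vial_a: Bystander: amber glass vial with a white cap, 28 mm diameter, 54 mm tall, loose. Origin: centre of the underside.
- vial_b: Bystander: amber glass vial with a black cap, 28 mm diameter, 54 mm tall, loose. Origin: centre of the underside.

How it is judged:
On the way, in this order (a step that is already met when the one before it is completed fails the run):
1. the plate is swung down onto the vials (value of joint plate below 0.2 rad), for 0.2 s.
2. the pin goes through the plate's ear into the hole of the shaker's ear (value of joint plate below 0.2 rad and horizontal distance between pin and ear_hole below 0.006 m and z of pin in the frame of ear_hole below -0.01 m), for 0.1 s.
At the end, for the whole second after the job is handed in: Plate pressed shut (joint under 0.03 rad); pin upright (within 0.12 rad) in both holes, tip within 6 mm of the ear hole's axis and 25 to 40 mm below its mouth, collar pressing the plate (over 2 N), gripper still holding or pressing the pin (over 1 N), pin at rest; tip box and vials unmoved (value of joint plate below 0.03 rad and horizontal distance between pin and ear_hole below 0.006 m and z of pin in the frame of ear_hole between -0.04 and -0.025 m and angle between pin's own z axis and vertical below 0.12 rad and contact force between the fingers and pin above 1 N and contact force between pin and plate above 2 N and linear speed of pin below 0.02 m/s); the arm keeps its last pose, push and grip.
It fails at once if the tip box is moved by more than 15 mm (distance of tip_box from where it was at the start of the episode above 0.015 m).
It fails at once if an amber vial is moved by more than 15 mm or knocked over (distance of any of vial_a, vial_b from where it was at the start of the episode above 0.015 m or angle between any of vial_a, vial_b's own z axis and vertical above 0.4 rad).
It also fails if it takes over 54 s, if anything falls off the work surface, if the arm or the gripper's body presses on something with over 40 N, if the wrist force passes 120 N, or if a joint passes its speed limit or range.

## Working session

There is one attempt and no reset: what is moved stays moved. The work goes in short steps, each a Python script; the robot and the scene stay as the last script left them, time stands still between calls to the robot, and variables do not carry over. Pictures are saved under pics/ and viewed, and the job is handed in when it is done.

```bash
mkdir -p pics; python3 - <<'E'
from station import manip
import cv2
s=manip.get_state(); print(s)
for n in ["scene","top","wrist"]:
    im=manip.capture(n); cv2.imwrite(f"pics/{n}0.png",im[:,:,::-1]); print(n,manip.get_calibration(n))
E
```

```text
{'t': 0.0, 'qpos': array([ 9.34507049e-01,  5.28499430e-01,  1.43389904e+00, -2.47670041e-06,
        1.18139054e+00, -1.78512296e-01]), 'qd': array([ 0.00069475, -0.00187148, -0.0002729 ,  0.00172463, -0.00066568,
       -0.00025305]), 'effort': array([ 1.13240232e-03, -4.40042388e+01, -1.76593745e+01,  6.33267383e-02,
        5.83575584e-02, -1.74207762e-04]), 'position': array([0.2757831 , 0.56008923, 0.2385522 ]), 'ee_rot': array([-0.71261333, -3.05881066,  0.00316819]), 'wrist_force': array([-0.04859247,  0.08399124, -0.15630776]), 'moment': array([-0.00291734,  0.03478175, -0.02824536]), 'gripper_width': 0.08704170622131294}
scene {'fov_y': 56.58565441468986, 'cx': 322.0082734429441, 'cy': 196.5502998784232, 'dist_coeffs': array([-0.0231165,  0.       ,  0.       ,  0.       ,  0.       ]), 'R': array([[-0.51286354,  0.85824069, -0.01984723],
       [ 0.51304971,  0.28788566, -0.80864197],
       [-0.68829571, -0.4249056 , -0.58796619]]), 't': array([ 0.31346786, -0.22984445,  1.4023143 ])}
top {'fov_y': 42.32168072084001, 'cx': 318.5331838262374, 'cy': 193.8450817964905, 'dist_coeffs': array([-0.129235,  0.      ,  0.      ,  0.      ,  0.      ]), 'R': array([[-3.66317886e-05, -9.99999873e-01, -5.03126749e-04],
       [-9.82396344e-01,  1.29975292e-04, -1.86808475e-01],
       [ 1.86808517e-01,  4.87426750e-04, -9.82396224e-01]]), 't': array([-0.0048508 ,  0.6220323 ,  1.42215167])}
wrist {'fov_y': 58.31995687100699, 'cx': 314.86065409987435, 'cy': 201.60457759662856, 'dist_coeffs': array([-0.05928056,  0.        ,  0.        ,  0.        ,  0.        ]), 'R': array([[ 0.44250855,  0.89676181, -0.00210519],
       [ 0.8703414 , -0.42890333,  0.24196651],
       [ 0.2160834 , -0.10890448, -0.97028232]]), 't': array([-0.6229784 , -0.02712953,  0.38883034])}
```

View pics/scene0.png

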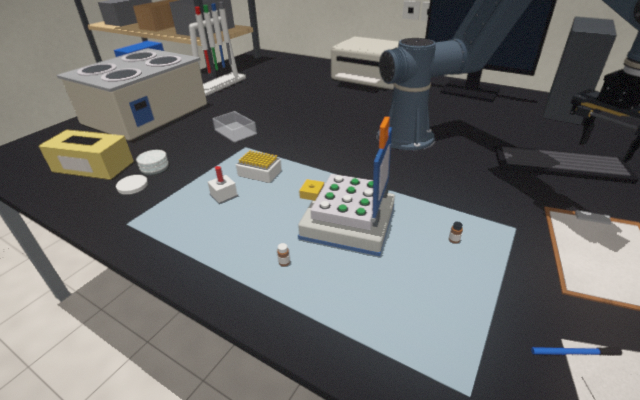

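View pics/top0.png

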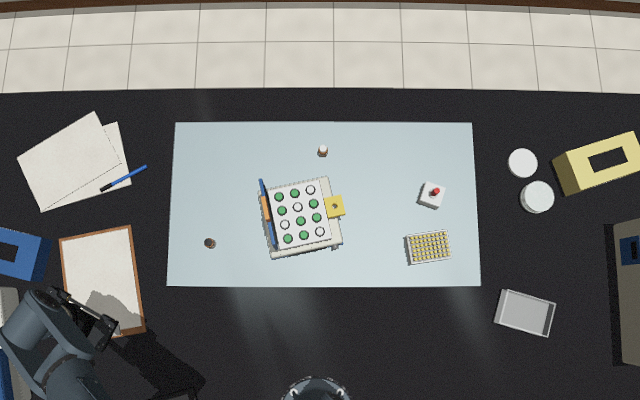

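View pics/wrist0.png

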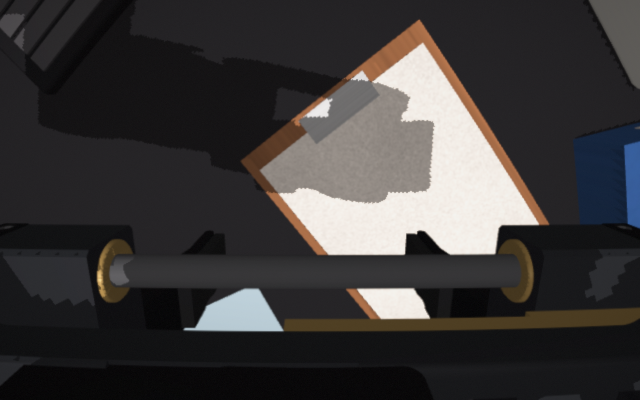

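The shaker is at about (300,215) in the top view, with its yellow ear at (335,206). The plate is nearly upright at (266,213) and the pin stand is at (432,194). I'll enlarge these areas.

```bash
python3 - <<'E'
import cv2
t=cv2.imread("pics/top0.png"); s=cv2.imread("pics/scene0.png")
cv2.imwrite("pics/c1.png",cv2.resize(t[165:270,245:355],None,fx=5.5,fy=5.5,interpolation=cv2.INTER_CUBIC))
cv2.imwrite("pics/c2.png",cv2.resize(t[170:220,405:455],None,fx=10,fy=10,interpolation=cv2.INTER_CUBIC))
cv2.imwrite("pics/c3.png",cv2.resize(s[110:260,280:410],None,fx=4,fy=4,interpolation=cv2.INTER_CUBIC))
cv2.imwrite("pics/c4.png",cv2.resize(s[155:210,195:245],None,fx=10,fy=10,interpolation=cv2.INTER_CUBIC))
E
```

```text
(no output)
```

View pics/c1.png

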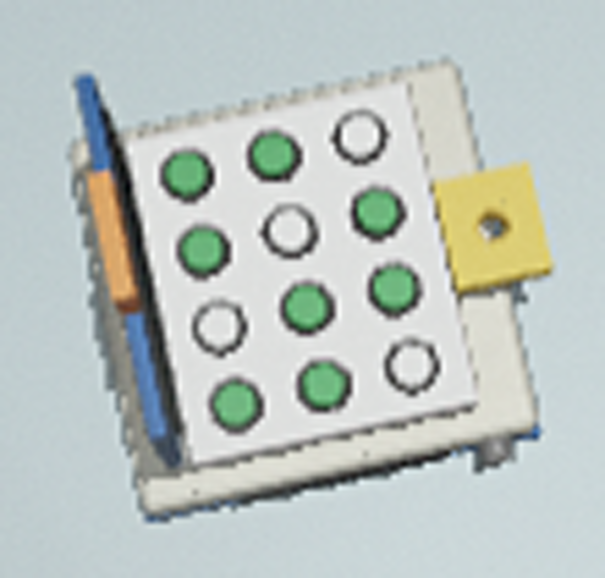

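View pics/c2.png

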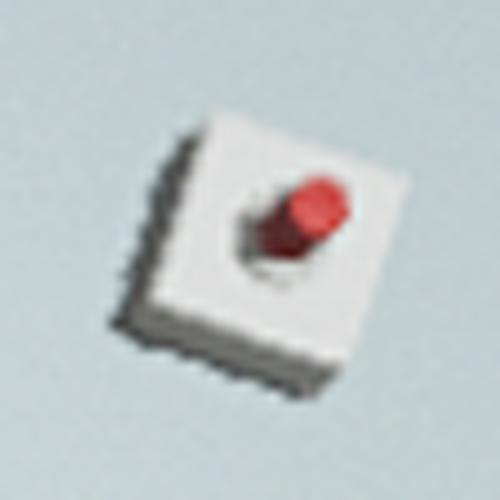

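View pics/c3.png

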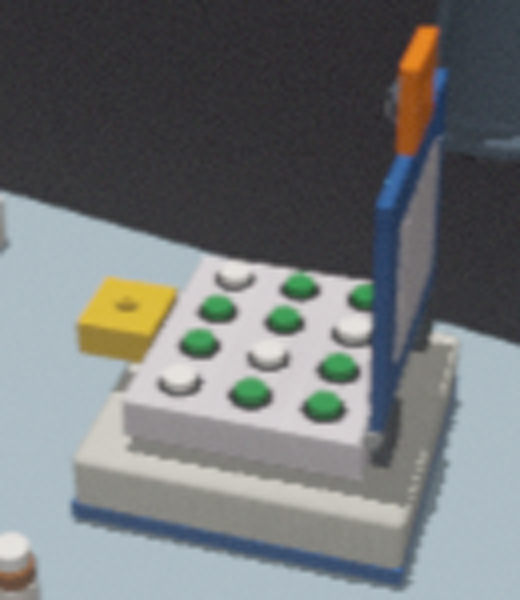

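View pics/c4.png

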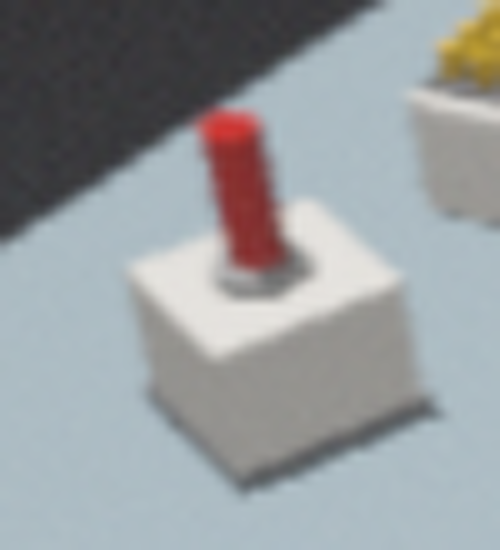

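```bash
cat > h.py <<'E'
import numpy as np, cv2
from scipy.spatial.transform import Rotation as Ro
CAL={}
def cal(n):
    from station import manip
    return manip.get_calibration(n)
def K(c):
    f=200/np.tan(np.radians(c["fov_y"]/2)); return np.array([[f,0,c["cx"]],[0,f,c["cy"]],[0,0,1]])
def ray(c,px):
    u=cv2.undistortPoints(np.array([[px]],float),K(c),c["dist_coeffs"])[0,0]
    return -c["R"].T@c["t"], c["R"].T@np.array([u[0],u[1],1])
def atz(c,px,z):
    o,d=ray(c,px); return o+d*(z-o[2])/d[2]
def proj(c,X):
    X=np.atleast_2d(np.array(X,float))
    return cv2.projectPoints(X,cv2.Rodrigues(c["R"])[0],c["t"],K(c),c["dist_coeffs"])[0][:,0]
def crop(p,f,off): return ((p[0]+.5)/f-.5+off[0],(p[1]+.5)/f-.5+off[1])
E
python3 - <<'E'
from h import *
T=cal("top");S=cal("scene")
t1=lambda x,y:crop((x,y),5.5,(245,165)); t2=lambda x,y:crop((x,y),10,(405,170))
s3=lambda x,y:crop((x,y),4,(280,110)); s4=lambda x,y:crop((x,y),10,(195,155))
np.set_printoptions(precision=4,suppress=True)
print("hole top",atz(T,t1(492,226),.104),"scene",atz(S,s3(126,305),.104))
print("ear corners",[atz(T,t1(*p),.104)[:2] for p in[(435,182),(527,163),(552,270),(460,290)]])
h=[atz(T,t1(*p),.055)[:2] for p in[(455,65),(535,430),(150,510)]]
print("housing",h,np.linalg.norm(h[0]-h[1]),np.linalg.norm(h[1]-h[2]))
print("pin top",atz(T,t2(322,203),.1),"scene",atz(S,s4(234,125),.1))
print("stand top corners",[atz(T,t2(*p),.048)[:2] for p in[(218,112),(408,182),(345,365),(152,300)]])
print("scene stand",[atz(S,s4(*p),.048)[:2] for p in[(128,268),(310,200),(405,278),(220,358)]])
c=cv2.imread
# bystanders
print("tipbox",[atz(T,p,.059)[:2] for p in[(404,235),(447,229),(451,259),(409,265)]],"va",atz(T,(322.5,148),.054),"vb",atz(T,(209,241),.054))
# lower half top corners
l=[atz(T,t1(*p),.096)[:2] for p in[(407,83),(475,403)]];print("low",l,np.linalg.norm(l[0]-l[1]))
E
```

```text
hole top [ 0.5801 -0.0478  0.104 ] scene [ 0.5843 -0.0464  0.104 ]
ear corners [array([ 0.6026, -0.0192]), array([ 0.6123, -0.0657]), array([ 0.5577, -0.0778]), array([ 0.5476, -0.0316])]
housing [array([ 0.674 , -0.0303]), array([ 0.482 , -0.0708]), array([0.4408, 0.1265])] 0.19631736399854854 0.201600427048002
pin top [ 0.6255 -0.3368  0.1   ] scene [ 0.6284 -0.3313  0.1   ]
stand top corners [array([ 0.6629, -0.3194]), array([ 0.6421, -0.3747]), array([ 0.588 , -0.3537]), array([ 0.6072, -0.2979])]
scene stand [array([ 0.6448, -0.3709]), array([ 0.5906, -0.3493]), array([ 0.6088, -0.2954]), array([ 0.6657, -0.314 ])]
tipbox [array([ 0.5032, -0.2472]), array([ 0.5198, -0.3714]), array([ 0.4344, -0.3794]), array([ 0.4184, -0.2591])] va [ 0.7595 -0.0165  0.054 ] vb [0.4864 0.3068 0.054 ]
low [array([ 0.6554, -0.0051]), array([ 0.4917, -0.0391])] 0.16721026926964036
```

```bash
cat >> h.py <<'E'
TH=np.radians(12.2)
X=np.array([np.cos(TH),np.sin(TH),0]);Y=np.array([-np.sin(TH),np.cos(TH),0]);Z=np.array([0,0,1.])
HOLE=np.array([0.5815,-0.0475,.104])
HINGE=HOLE+.175*Y; HINGE[2]=.105
def plate(x,r,n,a): return HINGE+x*X+r*(-Y*np.cos(a)+Z*np.sin(a))+n*(Y*np.sin(a)+Z*np.cos(a))
E
python3 - <<'E'
from h import *
T=cal("top");S=cal("scene")
t1=lambda x,y:crop((x,y),5.5,(245,165));s3=lambda x,y:crop((x,y),4,(280,110))
ms=[t1(88,170),t1(135,310),t1(75,78)]; 
print(np.round(ms,1),np.round([s3(412,28),s3(438,32)],1))
for a in (1.3,1.4,1.5,1.6,1.7):
  print(a,np.round(proj(T,[plate(.028,.2,11e-3,a),plate(-.028,.2,1e-3,a),plate(.085,.15,11e-3,a)]).ravel(),1),np.round(proj(S,[plate(.028,.2,1e-3,a),plate(.028,.2,11e-3,a)]).ravel(),1))
E
```

```text
[[260.6 195.5]
 [269.1 221. ]
 [258.2 178.8]] [[382.6 116.6]
 [389.1 117.6]]
1.3 [279.9 191.8 288.6 213.8 271.6 174.8] [357.4 126.7 361.9 126.1]
1.4 [271.6 193.3 280.4 215.2 265.7 175.8] [366.5 126.  371.1 125.8]
1.5 [263.4 194.9 272.1 216.8 259.7 177. ] [375.8 126.1 380.5 126.4]
1.6 [255.2 196.7 263.8 218.6 253.9 178.3] [385.3 127.1 390.  127.9]
1.7 [247.2 198.6 255.6 220.4 248.2 179.7] [394.7 129.1 399.5 130.3]
```

```bash
cat >> h.py <<'E'
def down(yax):
    z=-Z; return Ro.from_matrix(np.column_stack([np.cross(yax,z),yax,z])).as_rotvec()
E
python3 - <<'E'
from h import *
from station import manip
q=manip.get_state()["qpos"]
tip=plate(0,.155,.011,1.53); print(tip)
p0=tip+.07*Y; p0[2]=.277
for s in(1,-1):
    print(s,p0,manip.ik(p0,down(s*X)),manip.ik(p0-.2*Y,down(s*X)),manip.ik([.627,-.334,.08],down(s*X)))
E
```

```text
[0.54353145 0.1281115  0.26031967]
1 [0.52873871 0.19653062 0.277     ] [ 1.57799398e-01  4.02663161e-01  1.54335095e+00 -4.44089210e-16
  1.19557854e+00 -5.51307704e-02] [-1.93805474e-01  4.12481642e-01  1.52645887e+00 -4.44089210e-16
  1.20265214e+00 -4.06735643e-01] [-6.46350746e-01  8.23308307e-01  1.31015420e+00 -4.44089210e-16
  1.00813014e+00 -8.59280915e-01]
-1 [0.52873871 0.19653062 0.277     ] None [-1.93805474e-01  4.12481642e-01  1.52645887e+00 -4.44089210e-16
  1.20265214e+00  2.73485701e+00] [-6.46350746e-01  8.23308307e-01  1.31015420e+00 -4.44089210e-16
  1.00813014e+00  2.28231174e+00]
```

```bash
python3 - <<'E'
from h import *
from station import manip
o=down(X)
manip.clamp(5)
tip=plate(0,.155,.011,1.53); p0=tip+.07*Y; p0[2]=.279
manip.reach(p0,o)
print(manip.get_state()["t"],manip.get_state()["position"],manip.get_state()["gripper_width"])
for a in (1.53,1.3,1.1,.95,.8):
    p=plate(0,.155,.013,a); p[2]+=.017
    manip.move_straight(p,vel=.12 if a<1.5 else .12)
    s=manip.get_state(); print(a,s["t"],s["position"].round(4),s["wrist_force"].round(1))
p=p+.12*Y*0; p[2]+=.06
manip.move_straight(p,vel=.2)
for n in("scene","top"): cv2.imwrite(f"pics/{n}1.png",manip.capture(n)[:,:,::-1])
print(manip.get_state()["t"])
a=cv2.imread("pics/scene1.png");b=cv2.imread("pics/top1.png")
cv2.imwrite("pics/m1.png",np.hstack([cv2.resize(a[100:270,260:430],(400,400)),cv2.resize(b[150:290,240:380],(400,400))]))
E
```

```text
3.3083 [0.52832688 0.19744199 0.27890579] 0.0004255187179749928
1.53 4.025 [0.543  0.1303 0.2774] [ 0.  -0.9  0.3]
1.3 4.475 [0.5506 0.0953 0.2748] [ 0.7 -0.3 -0.4]
1.1 4.8833 [0.5568 0.0662 0.2659] [ 0.4  0.9 -0.8]
0.95 5.225 [0.5612 0.0458 0.2554] [0.1 0.4 0.6]
0.8 5.5667 [0.5651 0.0268 0.2417] [ 0.4 -0.3  0.3]
6.1167
```

View pics/m1.png

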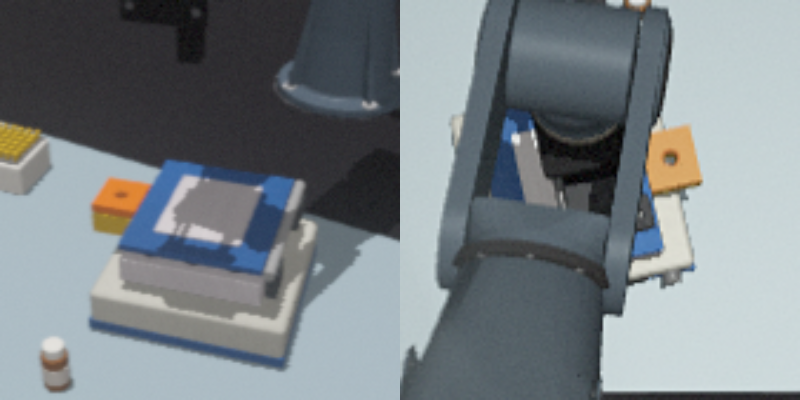

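The plate is now down and ajar, with its orange ear over the yellow one. Next I'll look at the hole and the pin with the wrist camera, using the same relative geometry for both so that camera errors cancel.

```bash
python3 - <<'E'
from h import *
from station import manip
np.set_printoptions(precision=4,suppress=True)
c=cal("wrist");s=manip.get_state()
Rt=Ro.from_rotvec(s["ee_rot"]).as_matrix()
C=-c["R"].T@c["t"]
print("cam in tool",Rt.T@(C-s["position"]), "axes in tool\n",(c["R"]@Rt).T)
p=HOLE.copy();p[2]=.118
for h in(.1,.14,.18):
  for d in (0,.04,.08,.1):
    # tool x axis dir world
    off=Rt[:,0]*d
    Rc=c["R"]; tcp=p+off+np.array([0,0,h]); Cn=tcp+(C-s["position"])
    cc=dict(c);cc["t"]=-Rc@Cn; print(h,d,proj(cc,p)[0])
E
```

```text
cam in tool [ 0.066  -0.0018 -0.1437] axes in tool
 [[-0.0006 -0.9702 -0.2425]
 [ 1.     -0.0007  0.    ]
 [-0.0002 -0.2425  0.9702]]
0.1 0 [317.8134 208.7264]
0.1 0.04 [317.734  261.4216]
0.1 0.08 [317.654 309.952]
0.1 0.1 [317.6141 332.7085]
0.14 0 [317.5303 195.8928]
0.14 0.04 [317.4723 242.2608]
0.14 0.08 [317.4135 285.5191]
0.14 0.1 [317.3839 306.0096]
0.18 0 [317.3134 186.0788]
0.18 0.04 [317.2696 227.4481]
0.18 0.08 [317.2247 266.4124]
0.18 0.1 [317.2021 285.0075]
```

```bash
python3 - <<'E'
from h import *
from station import manip
np.set_printoptions(precision=4,suppress=True)
o=down(X)
manip.reach([*(HOLE-.03*Y)[:2],.118+.14],o)
c=cal("wrist"); a=manip.capture("wrist")
np.save("wc1.npy",c,allow_pickle=True); cv2.imwrite("pics/w1.png",a[:,:,::-1]); print(manip.get_state()["t"],manip.get_state()["position"])
t=cv2.imread("pics/w1.png")
manip.open()
manip.reach([*(np.array([.627,-.334])-.03*Y[:2]),.1+.14],o)
c=cal("wrist"); a=manip.capture("wrist")
np.save("wc2.npy",c,allow_pickle=True); cv2.imwrite("pics/w2.png",a[:,:,::-1]); print(manip.get_state()["t"],manip.get_state()["position"])
E
```

```text
6.7 [ 0.5873 -0.0765  0.2571]
9.3833 [ 0.6337 -0.3611  0.2403]
```

View pics/w1.png

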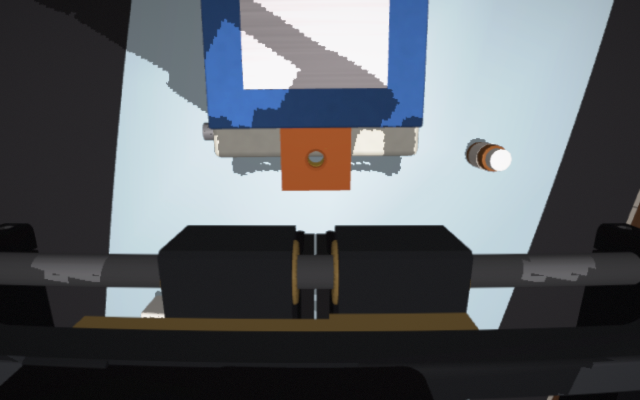

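View pics/w2.png

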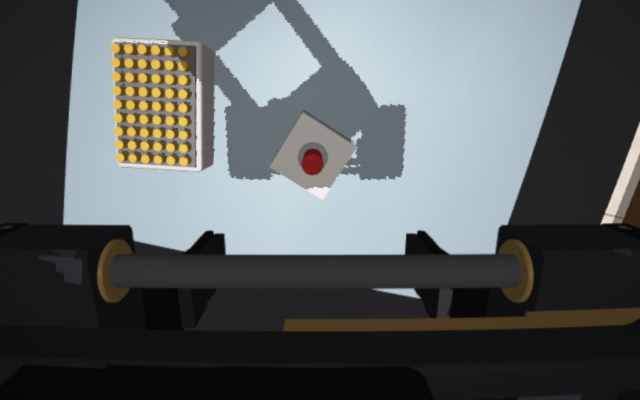

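```bash
python3 - <<'E'
import cv2,numpy as np
a=cv2.imread("pics/w1.png")[120:200,276:356];b=cv2.imread("pics/w2.png")[120:200,276:356]
g=lambda i:cv2.resize(i,(400,400),interpolation=cv2.INTER_CUBIC)
cv2.imwrite("pics/m2.png",np.hstack([g(a),g(b)]))
E
```

```text
(no output)
```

View pics/m2.png

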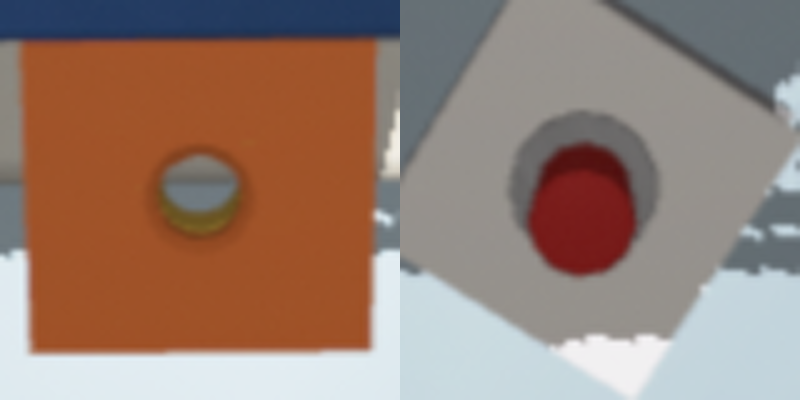

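```bash
python3 - <<'E'
from h import *
np.set_printoptions(precision=4,suppress=True)
c1=np.load("wc1.npy",allow_pickle=True).item();c2=np.load("wc2.npy",allow_pickle=True).item()
k=lambda x,y:crop((x,y),5,(276,120))
e0,e1=k(30,352),k(371,349); 
for z in(.116,.125,.13,.135):
  A,B=atz(c1,e0,z),atz(c1,e1,z); print(z,np.linalg.norm(A-B),np.degrees(np.arctan2((A-B)[1],(A-B)[0])),np.degrees(np.arctan2((B-A)[1],(B-A)[0])))
for z in(.125,.129,.133):
  print("hole",z,atz(c1,k(200,193),z))
e=HINGE
print("pin top",atz(c2,k(182.5,222),.1),"collar",atz(c2,k(184,185),.054))
# blue plate corners: full width edge at r=.15
A,B=atz(c1,(209,127),.127),atz(c1,(424,126),.127);print("blue edge",A,B,np.linalg.norm(A-B),np.degrees(np.arctan2(*(A-B)[1::-1])),np.degrees(np.arctan2(*(B-A)[1::-1])),(A+B)/2-.025*Y)
for z in(.105,.11,.12): print(np.linalg.norm(atz(c1,(209,127),z)-atz(c1,(424,126),z)))
E
```

```text
0.116 0.05527474952382109 -167.39573440874412 12.60426559125589
0.125 0.053524009194224766 -167.3957344087441 12.60426559125591
0.13 0.05255137567778248 -167.3957344087441 12.604265591255905
0.135 0.05157874216134008 -167.3957344087441 12.604265591255912
hole 0.125 [ 0.5788 -0.0465  0.125 ]
hole 0.129 [ 0.5787 -0.046   0.129 ]
hole 0.133 [ 0.5786 -0.0455  0.133 ]
pin top [ 0.624  -0.3369  0.1   ] collar [ 0.6238 -0.3365  0.054 ]
blue edge [ 0.4953 -0.0398  0.127 ] [ 0.6533 -0.0053  0.127 ] 0.16169893346911945 -167.67038043754837 12.329619562451624 [ 0.5796 -0.047   0.127 ]
0.17472246420718546
0.17176257085762509
0.1658427841585041
```

```bash
python3 - <<'E'
from h import *
from station import manip
np.set_printoptions(precision=4,suppress=True)
o=down(X)
P=[.624,-.3368]
manip.reach([*P,.15],o)
manip.move_straight([*P,.0765],vel=.1)
s=manip.get_state();print(s["t"],s["position"],s["wrist_force"])
manip.clamp(50)
s=manip.get_state();print(s["t"],s["position"],s["wrist_force"],s["gripper_width"])
manip.move_straight([*P,.25],vel=.12)
s=manip.get_state();print(s["t"],s["position"],s["wrist_force"],s["gripper_width"])
manip.reach([.5788,-.0472,.25],o)
s=manip.get_state();print(s["t"],s["position"],s["wrist_force"],s["gripper_width"],s["ee_rot"],o)
for n in("scene","top","wrist"): cv2.imwrite(f"pics/{n}3.png",manip.capture(n)[:,:,::-1])
a=cv2.imread("pics/scene3.png");b=cv2.imread("pics/wrist3.png")
cv2.imwrite("pics/m3.png",np.hstack([cv2.resize(a[100:240,250:390],(400,400),interpolation=2),cv2.resize(b[140:340,215:415],(400,400))]))
E
```

```text
10.7333 [ 0.6245 -0.3372  0.0771] [-0.7089 -0.5156  1.0093]
11.8667 [ 0.6241 -0.3368  0.0765] [ 1.1388 -0.4093 -0.2219] 0.016411900066584002
13.4667 [ 0.6235 -0.3365  0.2488] [ 0.4524 -0.4113 -1.8304] 0.017364746387163663
14.5917 [ 0.5798 -0.0485  0.2502] [-0.1172 -0.9694 -1.4669] 0.016836958843363076 [1.9727 2.4426 0.0002] [1.9728 2.4449 0.    ]
```

View pics/m3.png

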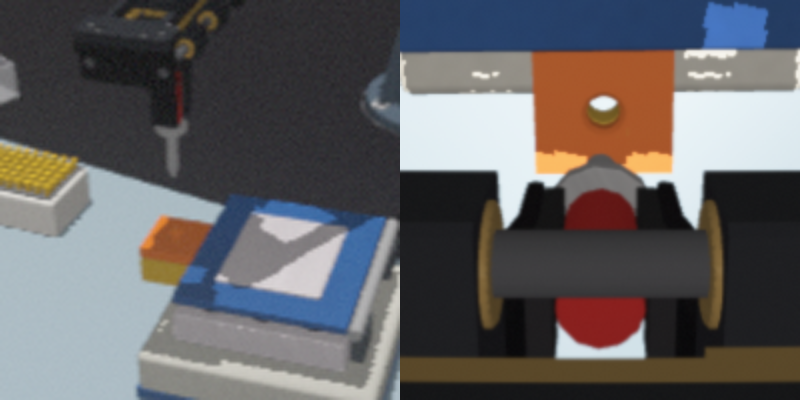

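```bash
python3 - <<'E'
from h import *
S=cal("scene");T=cal("top")
print(proj(S,[[.5798,-.0485,.1765],[.5798,-.0485,.2215]]))
a=cv2.imread("pics/scene3.png")
cv2.imwrite("pics/m4.png",np.hstack([cv2.resize(a[120:200,280:360],(480,480),interpolation=2)]))
E
```

```text
[[310.29272514 160.59150389]
 [309.57759521 144.41309043]]
```

View pics/m4.png

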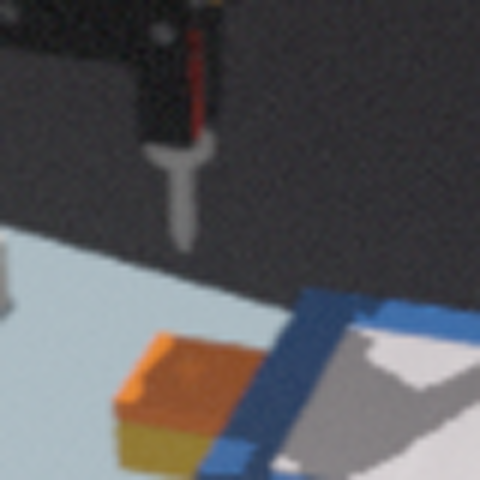

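```bash
python3 - <<'E'
from h import *
from station import manip
np.set_printoptions(precision=4,suppress=True)
P=[.5788,-.0472]
def st(m):
    s=manip.get_state();print(m,round(s["t"],2),s["position"],s["wrist_force"],round(s["gripper_width"],4));return s
manip.move_straight([*P,.215],vel=.1); manip.sleep(.2); st("above")
for z in (.205,.195,.187,.179,.172,.166,.160):
    manip.move_straight([*P,z],vel=.05); manip.sleep(.1); s=st(z)
    f=s["wrist_force"]
    if f[2]>12 or np.hypot(f[0],f[1])>10: print("STOP");break
for n in("scene","wrist"): cv2.imwrite(f"pics/{n}5.png",manip.capture(n)[:,:,::-1])
a=cv2.imread("pics/scene5.png");b=cv2.imread("pics/wrist5.png")
cv2.imwrite("pics/m5.png",np.hstack([cv2.resize(a[130:210,270:350],(400,400),interpolation=2),cv2.resize(b[140:340,215:415],(400,400))]))
E
```

```text
above 15.44 [ 0.5794 -0.0474  0.2158] [ 0.058   0.0966 -0.7664] 0.0168
0.205 15.89 [ 0.5788 -0.0472  0.2049] [-0.9115  0.155  -0.6334] 0.0167
0.195 16.34 [ 0.5788 -0.0472  0.1949] [ 0.6016 -0.2533 -0.4868] 0.0169
0.187 16.75 [ 0.5788 -0.0472  0.1869] [-1.2207 -0.5061 -1.546 ] 0.0168
0.179 17.16 [ 0.579  -0.0473  0.1789] [ 0.1064 -0.6836 -0.5582] 0.0174
0.172 17.55 [ 0.579  -0.0473  0.1719] [ 1.6556  0.3571 -2.028 ] 0.0168
0.166 17.92 [ 0.579  -0.0473  0.1659] [ 1.7272 -0.6939 -2.3297] 0.0168
0.16 18.28 [ 0.579  -0.0473  0.1599] [ 2.4707 -0.902  -2.0078] 0.0168
```

View pics/m5.png

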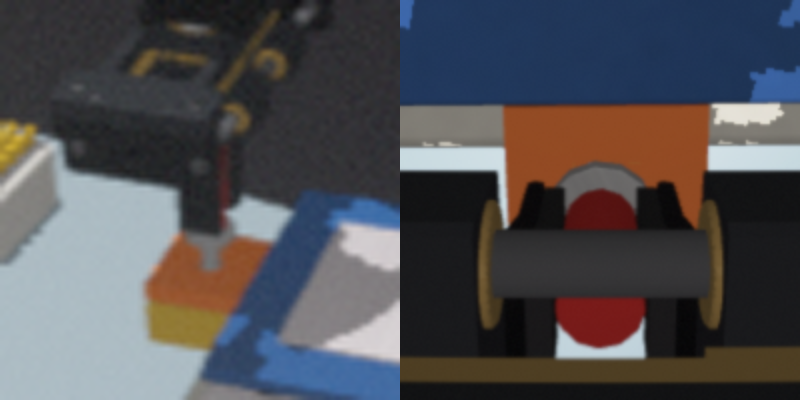

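The pin is in both holes with low force, and its tip is about 17 mm below the mouth. Now I'll press the collar down.

```bash
python3 - <<'E'
from h import *
from station import manip
np.set_printoptions(precision=4,suppress=True)
P=[.5794,-.0474]
z=.160
while z>.138:
    z-=.003 if z>.149 else .001
    manip.move_straight([*P,z],vel=.03); manip.sleep(.15)
    s=manip.get_state();f=s["wrist_force"];print(round(z,4),round(s["t"],2),s["position"],f,round(s["gripper_width"],4))
    if f[2]>16 or np.hypot(f[0],f[1])>15: print("STOP");break
for n in("scene","wrist"): cv2.imwrite(f"pics/{n}6.png",manip.capture(n)[:,:,::-1])
a=cv2.imread("pics/scene6.png");b=cv2.imread("pics/wrist6.png")
cv2.imwrite("pics/m6.png",np.hstack([cv2.resize(a[130:250,270:390],(400,400),interpolation=2),cv2.resize(b[140:340,215:415],(400,400))]))
E
```

```text
0.157 18.78 [ 0.5791 -0.0473  0.1569] [ 0.1812 -0.0967 -1.4963] 0.0167
0.154 19.18 [ 0.5791 -0.0473  0.1539] [ 0.8498 -0.6495 -2.629 ] 0.0172
0.151 19.58 [ 0.5791 -0.0473  0.1509] [-0.3745 -0.5198 -1.0846] 0.0169
0.148 19.98 [ 0.5793 -0.0474  0.1479] [-0.2213 -0.0773 -2.001 ] 0.0172
0.147 20.38 [ 0.5794 -0.0474  0.147 ] [-0.0858 -0.2445 -0.744 ] 0.0168
0.146 20.78 [ 0.5794 -0.0474  0.146 ] [ 0.6292  0.0645 -1.2542] 0.0168
0.145 21.18 [ 0.5794 -0.0474  0.145 ] [ 0.602  -0.5758 -1.5095] 0.017
0.144 21.58 [ 0.5796 -0.0474  0.1444] [-0.1097  0.1663  3.9826] 0.0169
0.143 21.98 [ 0.5797 -0.0475  0.1443] [-1.7205  0.7656  9.1286] 0.017
0.142 22.38 [ 0.5797 -0.0475  0.1442] [-3.3658  0.605  14.808 ] 0.0171
0.141 22.78 [ 0.5797 -0.0475  0.1442] [-3.7305  1.9666 18.814 ] 0.0168
STOP
```

View pics/m6.png

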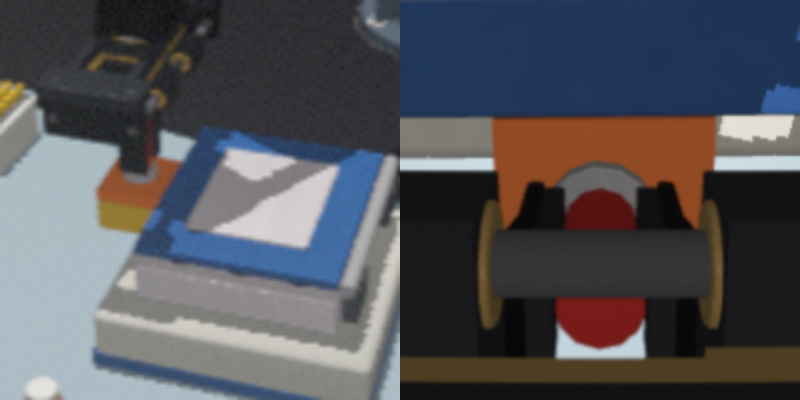

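Firm contact came at TCP z 0.144, which is where the plate should be shut. However, there was no gradual rise from the spring pad before it, so I'll check the plate's height and the pin against the images.

```bash
python3 - <<'E'
from h import *
np.set_printoptions(precision=1,suppress=True)
g=lambda n:cv2.resize(cv2.imread(f"pics/{n}.png")[150:205,285:335],(400,440),interpolation=2)
cv2.imwrite("pics/m7.png",np.hstack([g("scene3"),g("scene6")]))
a,b=cv2.imread("pics/scene3.png"),cv2.imread("pics/scene6.png")
cv2.imwrite("pics/m8.png",np.hstack([cv2.resize(i[165:245,300:400],(400,320),interpolation=2) for i in(a,b)]))
S=cal("scene")
for ang in(.01,.05,.1):
  P=proj(S,[plate(.028,.2,.011,ang),plate(-.028,.2,.011,ang),plate(.028,.2,.001,ang),plate(-.028,.2,.001,ang),plate(.085,.15,.009,ang)])
  print(ang,((P-[285,150]+.5)*8-.5)[:4].ravel(),"m8",((P[4]-[300,165]+.5)*4-.5))
q=HOLE+0; Q=[q+.028*X-.025*Y,q-.028*X-.025*Y]; print(((proj(S,Q)-[285,150]+.5)*8-.5).ravel())
E
```

```text
0.01 [108.3 283.5 170.9 192.2 109.8 309.5 171.9 217.5] m8 [ 36.9 150.5]
0.05 [108.8 262.9 171.7 171.9 109.1 288.9 171.6 197.4] m8 [ 37.4 142.6]
0.1 [110.8 237.1 174.  146.7 109.7 263.1 172.6 172.1] m8 [ 38.5 132.7]
[110.4 319.8 172.4 227.6]
```

View pics/m7.png

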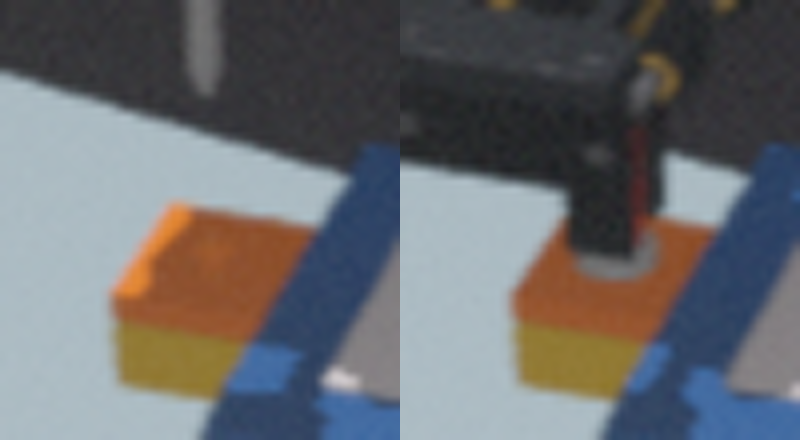

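View pics/m8.png

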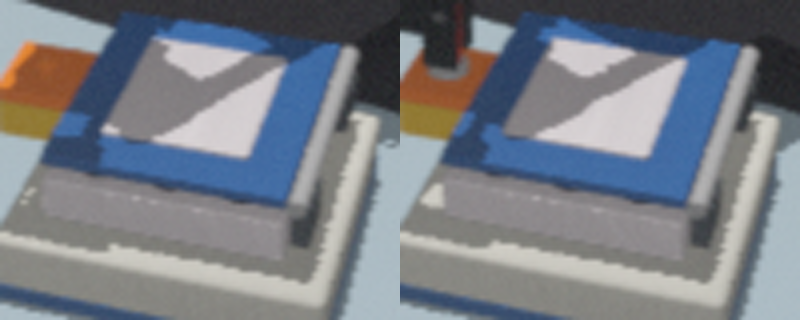

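```bash
python3 - <<'E'
from h import *
from station import manip
np.set_printoptions(precision=4,suppress=True)
for i in range(2):
    manip.sleep(.5); s=manip.get_state();print(round(s["t"],2),s["position"],s["wrist_force"],s["gripper_width"],np.abs(s["qd"]).max(), Ro.from_rotvec(s["ee_rot"]).as_matrix()[:,2])
t=manip.capture("top")[:,:,::-1]; cv2.imwrite("pics/top8.png",t)
o=cv2.imread("pics/top0.png")
cv2.imwrite("pics/m9.png",np.vstack([o[115:295,160:490],t[115:295,160:490]]))
E
```

```text
23.38 [ 0.5797 -0.0475  0.1442] [-4.6537  0.6228 19.5264] 0.017010034348887322 0.0013416919176803632 [ 0.0017 -0.0007 -1.    ]
23.88 [ 0.5797 -0.0475  0.1442] [-4.6949  1.5691 18.7569] 0.017216670425109208 0.00197580824156119 [ 0.0017 -0.0007 -1.    ]
```

View pics/m9.png

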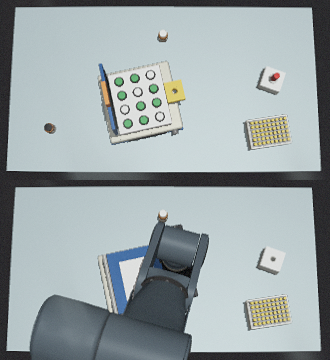

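The tip box and white-cap vial haven't moved. The black-cap vial is hidden in the top view, so I'll compare it in the scene view and then hand in.

```bash
python3 - <<'E'
from h import *
from station import manip
a=cv2.imread("pics/scene0.png").astype(int);b=manip.capture("scene")[:,:,::-1].astype(int)
for n,(x,y) in dict(vb=(456,232),va=(284,254),box=(260,165)).items():
    print(n,np.abs(a-b)[y-14:y+14,x-14:x+14].mean().round(2))
d=np.abs(a-b)[218:246,442:470].mean()
if d<8: manip.job_done(); print("handed in")
print(manip.get_state()["wrist_force"],manip.get_state()["t"])
E
```

```text
vb 1.28
va 1.22
box 1.54
the job is handed in; nothing more can be done
handed in
the job is handed in; nothing more can be done
```

I swung the plate shut, took the pin from its stand and pushed it through both ears. I handed the job in at about 24 s with the gripper still pressing the pin down. The interface gives no verdict, so these are my own last checks:

- **Pin and plate:** the contact was rigid, with a steady 19 N or so downward. The collar was at about 116 mm, where it should be with the plate shut, and the pin tip about 33 mm below the yellow ear's mouth. The gripper was vertical and nothing was moving.
- **Bystanders:** the tip box and both vials look the same in the scene camera as at the start.

Three checks did not fully agree:
- **Plate angle before pressing:** the pictures showed the plate nearly shut already, at about 0.03 rad rather than the stated 0.05 to 0.1. I felt no gradual spring force before the solid stop.
- **Wrist camera heights:** heights it gave from known widths came out about 10 mm too low if the plate was ajar as stated, or near right if it was already almost shut. I used the pin-to-hole offset instead, where both cameras agreed to about 1 mm.
- **Sideways force:** a force of about 4.7 N remained on the tool at the end.

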